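Seat and clamp the drilled template on the dispensing station

TASK

Fit the blue drilled template on the dispensing station: lay it flat on the front step and the pin tops, at least a centimetre short of its place, then slide it back under the head until both locating holes drop over the brass pins and it lies flat on the bed. Then swing the red-knobbed clamp fully closed over it, let go of everything, and leave the small amber bottle, the red-lidded jar and the beaker as they stand.

Things in the scene. Friction and masses are not known exactly. Their poses are not given: they have to be found in the camera images.
- station: Dispensing station, fixed. Grey base 240 x 270 mm (x by y), its flat top (the bed) 30 mm up. Origin: centre of the base's underside; x from its front (robot side) to its back, y to its left, z up. The template's place: lying on the bed behind the step, its axes parallel to these and its origin at x 0, y 0, z 30 mm.
- step (a point): Middle of the rear top edge of the aluminium front step, station x -64 mm, y 0, z 42 mm. The step is 150 mm wide (y) and runs 50 mm forward from this edge. Its top is level with the pin tops: a template resting on both has its underside at z 42 mm.
- head_edge (a point): Middle of the lower front edge of the white dispensing head that overhangs the bed, station x -22 mm, y 0, z 120 mm. The head is 80 mm wide, 75 mm tall, 122 mm deep, on a 70 mm wide column at the back up to z 230 mm; nozzles below it are look only. It leaves no room for an upright gripper on the grip of the seated template: lean 30 to 45 deg, fingers pointing down and to the back.
- template: Blue drilled plate, loose, 120 x 160 x 8 mm (x by y by z), about 0.2 kg. Origin: centre of its underside; x towards its back edge, z up. Yellow upright grip on top: 50 mm long (x -57 to -7 mm), 12 mm thick in y about y 0, from z 8 to 53 mm. Two 14 mm locating holes at x 20, y +62 and -62 mm; nine 10 mm guide holes, too small for the pins. Starts flat on the table.
- grip (a point): Middle of the yellow grip's length, 36 mm above the template's underside; axes as the template's.
- hole_left (a point): Centre of the template's left (+y) locating hole, at the underside.
- hole_right (a point): Centre of the template's right (-y) locating hole, at the underside.
- pin_left (a point): Tip of the station's left (+y) locating pin, 12 mm above the bed, at x 20, y +62 mm in the station's frame. Brass, 12 mm diameter, its top 7 mm tapered to 5 mm.
- pin_right (a point): Tip of the station's right (-y) locating pin, 12 mm above the bed, at x 20, y -62 mm in the station's frame. Brass, 12 mm diameter, its top 7 mm tapered to 5 mm.
- clamp (a joint): Swing clamp at the station's left, turning about an upright axis (clamp_pivot). 0 = closed, against its stop: the arm points to the station's -y, over the template's left edge. It grows as the clamp opens, clockwise seen from above: at 1.57 rad the arm points to the station's -x. Range 0 to 2.5; starts open (1.5 to 2.3), stays where left (about 1 N at the knob moves it).
- clamp_knob (a point): On the axis of the clamp's upright red knob (18 mm diameter, 48 to 94 mm above the table), 74 mm above the table, 58 mm from the pivot axis. The flat steel arm below is 18 mm wide, its underside 40 mm and top 48 mm above the table: it passes 2 mm over a seated template and strikes one that is not.
- clamp_pivot (a point): On the clamp's upright turning axis, at 74 mm above the table; fixed, at x -40 mm, y +110 mm in the station's frame.
- amber_bottle: Bystander: small amber bottle with black cap, 42 mm across, 85 mm tall; origin at the centre of its underside.
- red_jar: Bystander: small white jar with red lid, 46 mm across, 60 mm tall; origin at the centre of its underside.
- beaker: Bystander: glass beaker, 64 mm across, 85 mm tall; origin at the centre of its underside.

How it is judged (in metres and radians):
On the way, in this order (a step that is already met when the one before it is completed fails the run):
1. the template bears flat on the station's step and pin tops, 6 to 75 mm short of home (contact force between template and station above 0.2 N and x of template in the frame of station between -0.075 and -0.006 m and y of template in the frame of station between -0.025 and 0.025 m and z of template in the frame of station between 0.038 and 0.046 m and angle between template's own z axis and vertical below 0.1 rad), for 0.1 s.
2. both holes are over the pins and the template lies on the bed, the clamp still open (horizontal distance between hole_left and pin_left below 0.003 m and horizontal distance between hole_right and pin_right below 0.003 m and z of template in the frame of station between 0.027 and 0.0325 m and angle between template's own z axis and vertical below 0.05 rad and value of joint clamp above 0.6 rad), for 0.2 s.
3. the clamp is swung closed over the seated template (horizontal distance between hole_left and pin_left below 0.003 m and horizontal distance between hole_right and pin_right below 0.003 m and z of template in the frame of station between 0.027 and 0.0325 m and angle between template's own z axis and vertical below 0.05 rad and value of joint clamp below 0.12 rad), for 0.2 s.
At the end, for the whole second after the job is handed in: The template lies flat on the bed (within 2.5 mm of height and 0.05 rad) with each locating hole within 3 mm of its pin's axis, the clamp is within 0.12 rad of fully closed, all is still and released, and the amber bottle, red-lidded jar and beaker were not moved more than 30 mm or tipped over (all of step 3 and linear speed of template below 0.02 m/s and contact force between each of template, station and the fingers below 0.1 N); the robot touches nothing.
It fails at once if the amber bottle, the red-lidded jar or the beaker is moved more than 30 mm (distance of any of amber_bottle, red_jar, beaker from where it was at the start of the episode above 0.03 m).
It fails at once if the amber bottle, the red-lidded jar or the beaker is tipped over (angle between any of amber_bottle, red_jar, beaker's own z axis and vertical above 0.5 rad).
It also fails if it takes over 69 s, if anything falls off the work surface, if the arm or the gripper's body presses on something with over 40 N, if the wrist force passes 120 N, or if a joint passes its speed limit or range.

ROBOT

A 7-joint arm with a two-finger parallel gripper is mounted at the origin on the work surface. World frame = base frame: x ahead of the robot, y to its left, z up, the work surface at z = 0. Lengths are in m, angles in degrees, forces in N, time in s.
With the tool pointing down it reaches from about 0.425 to 0.925 m from the base axis. Payload 6.8 kg.
Tool frame: the origin (TCP) lies between the finger pads; the fingertips stand 8 mm ahead of it and the grasp point (between the pads) lies 11 mm behind it; z points along the fingers, y is the direction in which the jaws open and shut (so a half turn about z gives the same grasp; the last joint's range is limited). The gripper opens to 85 mm and grips with 20 to 120 N. Pads are 22 mm wide; open, the fingers measure 114 mm over their backs; the gripper's body (76 mm by 85 mm) begins 54 mm behind the grasp point. The pads swing forward as they close: fully open they stand 13 mm farther back than shut.
Start: joints at [67.03, 27.33, 1.283, 89.118, -0.659, 63.558, -4.761], TCP at [0.195, -0.646, 0.239] pointing down, gripper open.
Joint ranges: [-169.35, 169.35], [-19.33, 120.38], [-80.79, 83.38], [13.8, 139.57], [-78.32, 258.32], [9.67, 109.79], [-169.56, 169.56]. Speed limits (degrees/s): [136.94, 136.94, 180, 180, 180, 180, 180].

INTERFACE

Orientations are given as a 3x3 rotation matrix whose columns are the frame's x, y, z axes.
In Python, from rig import sensors, snapshot, camera_info, robot gives the robot as it stands.
- The arm moves only by the tool arm_command, never from a script. Its argument "rows" is one flat list of numbers, 6 for each row, row after row: the shift along the tool's x, y, z in m, then the turn, a rotation vector about the tool's x, y, z in rad. In form: [dx, dy, dz, rx, ry, rz, dx, dy, dz, rx, ry, rz, ...]. A call has 1 to 12 rows; each row is the pose to reach, as a shift and turn from the pose commanded when the call began, along the tool's axes at that moment; what a row does not reach only later rows make up. A row lasts 1/8 s, in which the tool goes at most 62.5 mm and 10.7 degrees, less where a joint would pass 70% of its speed; a pose out of reach is approached as far as the arm can. A call with a gripper value outside its range is refused whole. "fingers" is the opening, from 0 (shut) to 1 (fully open), set as the call begins (left out, the last holds). The fingers move at their own pace and stop on an object; "squeeze" is the grip in N (left out, the last holds). Time passes only in rows, so rows that repeat a pose let the fingers close. It gives the time, the measured TCP pose, the force and the opening at its end, in the units of the state.
- sensors.sense(): the state, without advancing time (a new reading comes with each control period).
- snapshot(name): name is "scene" or "top" or "wrist"; returns the picture (384x512x3 uint8, red, green, blue); there is no depth.
- camera_info(name): a dict with "vertical_fov" (degrees; the focal length in pixels is half the picture's height over the tangent of half this angle, whatever the lens; pixels are square), "cx", "cy" (the principal point, pixels), "view" (4x4, takes a point from world to camera coordinates). Camera axes: x right, y down, z forward; pixel columns grow to the right and rows downward; lengths in m; the calibration is good to about 2 mm. A picture is of the moment at which its call begins: read the wrist's pose just before it. camera_info takes no time and is no camera call; for the wrist camera it gives the pose at the moment of the call.
- robot.sign_off(): hands the job in, once; it reports no verdict.
The state is a dict: "time": time; "joint_pos": joint angles; "qd": joint speeds; "tau": joint torques, N m; "tcp_pos": TCP position; "tcp_rot": TCP orientation; "ft_force": force on the tool from outside, world axes, zero at the start; "torque": the same for the moment, N m; "opening": finger opening in m.
Only numpy, scipy, OpenCV 4.12 (cv2) and the standard library are available. Lean on these libraries where they do the work, as an engineer would, in place of code of your own. Each camera call takes 0.05 s, during which the arm holds its last target. There are 200 camera calls.

## Working session

There is one attempt and no reset: what is moved stays moved. The work goes in short steps, Python scripts to look and compute and a tool call to move; the robot and the scene stay as the last step left them, time stands still between calls to the robot, and variables do not carry over. Pictures are saved under pics/ and viewed, about 8 in all and at most 12, crops included, and the job is handed in when it is done.

Besides the shell and the picture viewer there is one more tool, called after "Request:" as a command line: name --argument value ..., lists and objects as JSON in quotes. arm_command: Moves the arm, as the interface text tells. Its arguments: {"type":"object","properties":{"rows":{"type":"array","items":{"type":"number"}},"fingers":{"type":"number"},"squeeze":{"type":"number"}},"required":["rows"]}

```bash
ls; mkdir -p pics; python3 - <<'E'
from rig import sensors, snapshot, camera_info, robot
import cv2, numpy as np
s=sensors.sense(); print(s['time'],s['tcp_pos'],s['tcp_rot'],s['opening'])
ims=[]
for n in ['scene','top']:
    im=snapshot(n); cv2.imwrite(f'pics/{n}0.png',im[:,:,::-1]); ci=camera_info(n); print(n,ci)
E
```

```text
pics
0.0 [ 0.19467227 -0.64569582  0.23832269] [[ 9.57417255e-01  2.88707074e-01 -6.52112327e-04]
 [ 2.88707787e-01 -9.57415651e-01  1.75636009e-03]
 [-1.17268966e-04 -1.86983936e-03 -9.99998245e-01]] 0.08531418710378272
scene {'vertical_fov': 53.102975122114366, 'cx': 257.83385816765656, 'cy': 192.7278993346011, 'view': array([[-8.95556778e-01,  4.44947230e-01,  1.38380185e-04,
         5.41384940e-01],
       [ 2.92110406e-01,  5.88172695e-01, -7.54138178e-01,
        -7.65531189e-02],
       [-3.35633085e-01, -6.75333135e-01, -6.56715759e-01,
         1.33023745e+00],
       [ 0.00000000e+00,  0.00000000e+00,  0.00000000e+00,
         1.00000000e+00]])}
top {'vertical_fov': 42.347439130964226, 'cx': 243.45452613167527, 'cy': 181.2123581460465, 'view': array([[-0.08646444, -0.9962373 , -0.00592791,  0.0412515 ],
       [-0.97506683,  0.08584467, -0.20463473,  0.59941266],
       [ 0.20437363, -0.01191352, -0.97882046,  1.21689621],
       [ 0.        ,  0.        ,  0.        ,  1.        ]])}
```

View pics/top0.png

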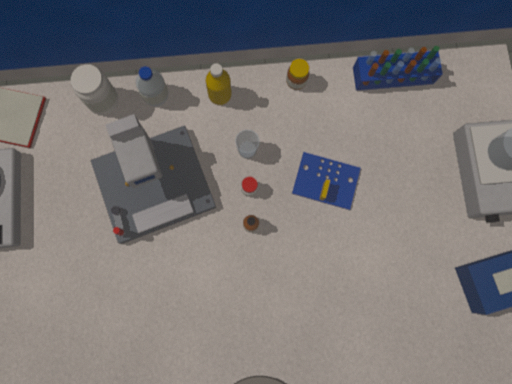

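View pics/scene0.png

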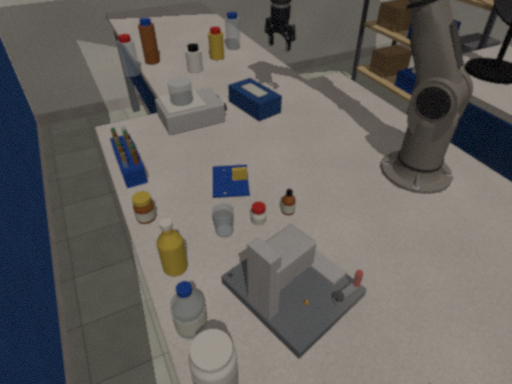

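```bash
cat > h.py <<'E'
import numpy as np, cv2
from rig import sensors, snapshot, camera_info, robot
def ray(ci,u,v):
    f=192/np.tan(np.radians(ci['vertical_fov']/2)); V=np.array(ci['view'])
    R,t=V[:3,:3],V[:3,3]; d=R.T@np.array([(u-ci['cx'])/f,(v-ci['cy'])/f,1]); return -R.T@t,d
def onplane(ci,uv,z):
    o,d=ray(ci,*uv); return o+d*(z-o[2])/d[2]
def proj(ci,p):
    f=192/np.tan(np.radians(ci['vertical_fov']/2)); V=np.array(ci['view'])
    c=V[:3,:3]@np.asarray(p)+V[:3,3]; return np.array([ci['cx']+f*c[0]/c[2],ci['cy']+f*c[1]/c[2]])
def blobs(im,lo,hi,amin=3,roi=None):
    m=cv2.inRange(cv2.cvtColor(im,cv2.COLOR_RGB2HSV),lo,hi)
    n,l,s,c=cv2.connectedComponentsWithStats(m)
    r=[(int(s[i,4]),c[i].round(2)) for i in range(1,n) if s[i,4]>=amin and (roi is None or (roi[0]<c[i][0]<roi[2] and roi[1]<c[i][1]<roi[3]))]
    return r,l,m
E
python3 - <<'E'
from h import *
im=cv2.imread('pics/top0.png')[:,:,::-1].copy(); ci=camera_info('top')
R=(85,100,380,260)
b=blobs(im,(5,120,80),(30,255,255),3,R)[0]; print('brass/yellow/amber',b)
for a,c in b: print(c,onplane(ci,c,.042).round(4))
print('red'); 
for a,c in blobs(im,(0,150,90),(4,255,255),3,R)[0]: print(a,c,onplane(ci,c,.09).round(4),onplane(ci,c,.06).round(4))
r,l,m=blobs(im,(100,150,60),(125,255,255),100,(280,140,380,220))
print('blue',r)
m2=np.zeros_like(m); m2[145:215,285:370]=m[145:215,285:370]
cs,_=cv2.findContours(m2,cv2.RETR_EXTERNAL,cv2.CHAIN_APPROX_NONE); c=max(cs,key=cv2.contourArea)
P=np.array([onplane(ci,p[0],.008)[:2] for p in c],np.float32)
print(cv2.minAreaRect(P), cv2.boxPoints(cv2.minAreaRect(P)))
g=blobs(im,(18,150,80),(35,255,255),5,(280,140,380,220))[0]
for a,c in g: print('grip',a,c,onplane(ci,c,.053),)
cv2.imwrite('pics/crop1.png',cv2.resize(im[100:250,85:285],None,fx=4,fy=4,interpolation=2)[:,:,::-1])
E
```

```text
brass/yellow/amber [(8, array([171.12, 166.88])), (99, array([324.75, 189.13])), (5, array([126.2, 183.8])), (76, array([249.  , 223.97]))]
[171.12 166.88] [0.6602 0.1755 0.042 ]
[324.75 189.13] [ 0.5653 -0.2209  0.042 ]
[126.2 183.8] [0.625  0.2956 0.042 ]
[249.   223.97] [ 0.4916 -0.0158  0.042 ]
red
173 [249.12 184.08] [ 0.5863 -0.0243  0.09  ] [ 0.5924 -0.025   0.06  ]
29 [116.41 230.14] [0.4992 0.3132 0.09  ] [0.5031 0.3208 0.06  ]
blue [(1668, array([324.9 , 179.66]))]
((0.5958259105682373, -0.23301012814044952), (0.15445828437805176, 0.1136830523610115), 68.61579132080078) [[ 0.51473826 -0.28419697]
 [ 0.6205949  -0.3256481 ]
 [ 0.67691356 -0.18182328]
 [ 0.5710569  -0.14037216]]
grip 93 [324.72 189.11] [ 0.56338382 -0.21890557  0.053     ]
```

View pics/crop1.png

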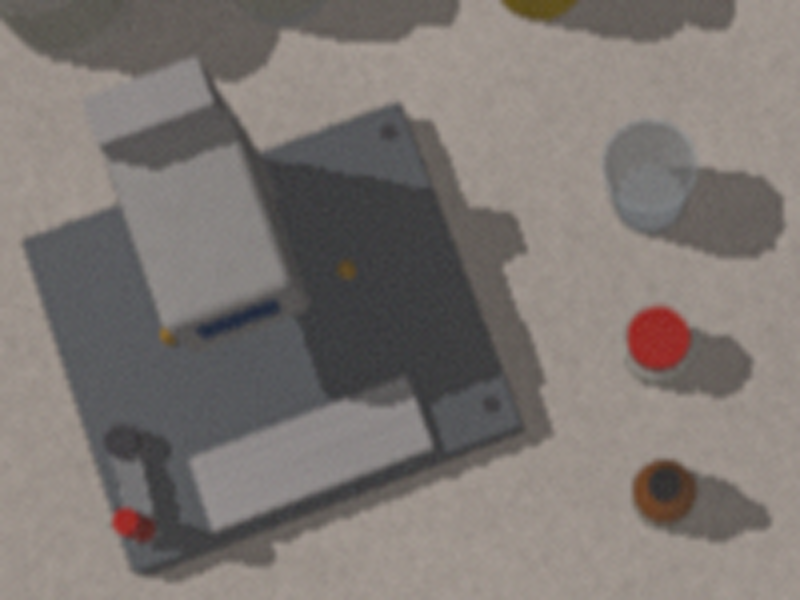

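```bash
cat >> h.py <<'E'
from scipy.spatial.transform import Rotation as Ro
def Rz(d): return Ro.from_euler('z',d,degrees=True).as_matrix()
def tool(yaw,lean):  # tool rotation: fingers down, leaning forward to +x of a frame with that yaw
    l=np.radians(lean); return Rz(yaw)@np.array([[np.cos(l),0,np.sin(l)],[0,-1,0],[np.sin(l),0,-np.cos(l)]])
def go(p,R,grasp=False):
    """shift, turn from present pose to TCP pose (or grasp point at p)"""
    s=sensors.sense(); R0=np.array(s['tcp_rot']); p=np.array(p)
    if grasp: p=p+0.011*R[:,2]
    d=R0.T@(p-s['tcp_pos']); w=Ro.from_matrix(R0.T@R).as_rotvec()
    print('row',np.r_[d,w].round(4).tolist(),'rows>=',np.ceil(max(np.linalg.norm(d)/.0625,np.degrees(np.linalg.norm(w))/10.7)))
E
python3 - <<'E'
from h import *
ci=camera_info('wrist'); s=sensors.sense(); V=ci['view']; R0=np.array(s['tcp_rot'])
print(ci['vertical_fov'],ci['cx'],ci['cy'])
print('cam in tool',R0.T@(-V[:3,:3].T@V[:3,3]-s['tcp_pos']), R0.T@V[:3,:3].T)
c=np.array([.5958,-.233,0]); X=Rz(-21.4)
go(c+X@[-.06,0,.25],tool(-21.4,0))
E
```

```text
61.379098583487 258.3333155077187 196.82026375553295
cam in tool [ 0.06970402 -0.00017682 -0.13458392] [[ 2.92337260e-04 -9.62978318e-01 -2.69578696e-01]
 [ 9.99999878e-01  3.88819342e-04 -3.04502446e-04]
 [ 3.98046664e-04 -2.69578574e-01  9.62978314e-01]]
row [0.456, -0.3165, -0.0111, -0.0016, 0.0007, 0.6663] rows>= 9.0
```

Request:
arm_command --rows '[0.456,-0.3165,-0.011,0,0,0.666,0.456,-0.3165,-0.011,0,0,0.666,0.456,-0.3165,-0.011,0,0,0.666,0.456,-0.3165,-0.011,0,0,0.666,0.456,-0.3165,-0.011,0,0,0.666,0.456,-0.3165,-0.011,0,0,0.666,0.456,-0.3165,-0.011,0,0,0.666,0.456,-0.3165,-0.011,0,0,0.666,0.456,-0.3165,-0.011,0,0,0.666,0.456,-0.3165,-0.011,0,0,0.666,0.456,-0.3165,-0.011,0,0,0.666,0.456,-0.3165,-0.011,0,0,0.666]' --fingers 0.5 --squeeze 40

```text
time: 1.6
tcp_pos: [0.5389, -0.2135, 0.2501]
tcp_rot: [[0.93, -0.367, -0.001], [-0.367, -0.93, -0.001], [-0.001, 0.001, -1.0]]
ft_force: [-0.2, 0.6, 0.2]
opening: 0.0426
```

```bash
python3 - <<'E'
from h import *
ci=camera_info('wrist'); im=snapshot('wrist'); s=sensors.sense(); print(s['time'],s['tcp_pos'],s['joint_pos'])
np.savez('w1.npz',im=im,**{k:np.array(v) for k,v in ci.items()})
r,l,m=blobs(im,(100,130,40),(128,255,255),300); print(r)
k=max(r,key=lambda a:a[0]); i=[j for j in range(1,l.max()+1) if (l==j).sum()==k[0]][0]
cs,h=cv2.findContours((l==i).astype(np.uint8),cv2.RETR_EXTERNAL,cv2.CHAIN_APPROX_NONE); c=max(cs,key=cv2.contourArea)
P=np.array([onplane(ci,p[0],.008)[:2] for p in c],np.float32)
q=cv2.minAreaRect(P); print(q); print(cv2.boxPoints(q))
for a,c in blobs(im,(18,130,70),(35,255,255),100)[0]: print('grip',a,c,onplane(ci,c,.053))
cv2.imwrite('pics/w1.png',im[:,:,::-1])
E
```

```text
1.65 [ 0.5390412  -0.21335426  0.25016954] [ 18.61004175  17.94726935  -3.98939141 101.59694189   1.45204762
  60.52984704 -97.45343578]
[(13524, array([258.04, 110.23]))]
((0.5966681838035583, -0.2347818911075592), (0.15833686292171478, 0.11792348325252533), 68.69105529785156)
[[ 0.5129678  -0.28711143]
 [ 0.62282944 -0.32996443]
 [ 0.68036854 -0.18245235]
 [ 0.57050693 -0.13959935]]
grip 527 [257.94 144.94] [ 0.56838033 -0.2236334   0.053     ]
```

View pics/w1.png

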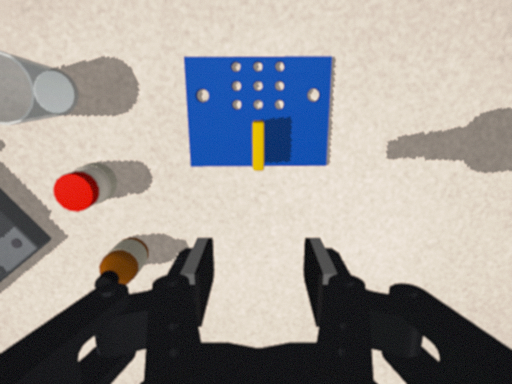

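```bash
python3 - <<'E'
from h import *
c=np.array([.5967,-.2348,0]); X=Rz(-21.3); R=tool(-21.3,40)
g=c+X@[-.036,0,.036]; go(g-.09*R[:,2],R,True); print(g)
E
```

```text
row [-0.0252, -0.001, 0.1537, 0.0022, 0.6985, -0.004] rows>= 4.0
[ 0.56315912 -0.22172296  0.036     ]
```

Request:
arm_command --rows '[-0.0252,-0.001,0.1537,0,0.6985,0,-0.0252,-0.001,0.1537,0,0.6985,0,-0.0252,-0.001,0.1537,0,0.6985,0,-0.0252,-0.001,0.1537,0,0.6985,0,-0.0252,-0.001,0.1537,0,0.6985,0,-0.0252,-0.001,0.1537,0,0.6985,0,-0.0252,-0.001,0.1537,0,0.6985,0]'

```text
time: 2.52
tcp_pos: [0.5085, -0.2136, 0.1592]
tcp_rot: [[0.795, -0.389, 0.466], [-0.299, -0.919, -0.257], [0.528, 0.064, -0.847]]
ft_force: [-0.2, -0.7, -0.0]
opening: 0.0428
```

```bash
python3 - <<'E'
from h import *
s=sensors.sense(); print(s['joint_pos'])
c=np.array([.5967,-.2348,0]); X=Rz(-21.3); R=tool(-21.3,40)
g=c+X@[-.036,0,.036]; go(g,R,True)
E
```

```text
[  12.07766698   11.6490497    -1.42618026  133.64719673   68.82900855
   10.51031818 -166.91009841]
row [-0.0176, -0.0225, 0.1428, 0.0691, 0.1412, 0.0148] rows>= 3.0
```

```bash
python3 - <<'E'
from h import *
c=np.array([.5967,-.2348,0]); X=Rz(-21.3)
go(c+X@[-.06,0,.25],tool(-21.3,0))
E
```

```text
row [0.0735, -0.0072, -0.0619, 0.0708, -0.5567, -0.0099] rows>= 4.0
```

Request:
arm_command --rows '[0.0735,-0.0072,-0.0619,0.0708,-0.5567,-0.01,0.0735,-0.0072,-0.0619,0.0708,-0.5567,-0.01,0.0735,-0.0072,-0.0619,0.0708,-0.5567,-0.01,0.0735,-0.0072,-0.0619,0.0708,-0.5567,-0.01,0.0735,-0.0072,-0.0619,0.0708,-0.5567,-0.01,0.0735,-0.0072,-0.0619,0.0708,-0.5567,-0.01,0.0735,-0.0072,-0.0619,0.0708,-0.5567,-0.01]'

```text
time: 3.4
tcp_pos: [0.544, -0.206, 0.25]
tcp_rot: [[0.936, -0.352, 0.001], [-0.352, -0.936, -0.002], [0.002, 0.002, -1.0]]
ft_force: [-0.4, 0.2, -0.7]
opening: 0.0427
```

Request:
arm_command --rows '[0,0,0,0,0,-0.19,0,0,0,0,0,-0.37,0,0,0,0,0,-0.56,0,0,0,0,0,-0.74,0,0,0,0,0,-0.93,0,0,0,0,0,-1.11,0,0,0,0,0,-1.3,0,0,0,0,0,-1.48,0,0,0,0,0,-1.67,0,0,0,0,0,-1.85,0,0,0,0,0,-2.0,0,0,0,0,0,-2.0]'

```text
time: 4.9
tcp_pos: [0.5441, -0.2048, 0.2506]
tcp_rot: [[-0.07, 0.998, 0.001], [0.998, 0.07, -0.003], [-0.003, 0.001, -1.0]]
ft_force: [-0.3, 0.4, -0.2]
opening: 0.0426
```

```bash
python3 - <<'E'
from h import *
s=sensors.sense(); print(s['time'],s['joint_pos'],s['tcp_rot'])
c=np.array([.5967,-.2348,0]); X=Rz(-21.3)
go(c+X@[-.06,0,.25],tool(-21.3,0)@np.diag([-1,-1,1]))
E
```

```text
4.9 [ 43.10386218  21.90027392 -36.72819267  99.70659745  14.63404743
  63.11484791   5.73228266] [[-7.04044240e-02  9.97517857e-01  1.15832611e-03]
 [ 9.97515109e-01  7.04071761e-02 -2.53708364e-03]
 [-2.61234071e-03  9.76825880e-04 -9.99996111e-01]]
row [-0.008, -0.0039, 0.0006, -0.0006, 0.0029, -1.1286] rows>= 7.0
```

Request:
arm_command --rows '[-0.008,-0.004,0,0,0,-0.18,-0.008,-0.004,0,0,0,-0.36,-0.008,-0.004,0,0,0,-0.54,-0.008,-0.004,0,0,0,-0.72,-0.008,-0.004,0,0,0,-0.9,-0.008,-0.004,0,0,0,-1.08,-0.008,-0.004,0,0,0,-1.1286,-0.008,-0.004,0,0,0,-1.1286]'

```text
time: 5.9
tcp_pos: [0.5412, -0.2135, 0.2506]
tcp_rot: [[-0.931, 0.365, 0.001], [0.365, 0.931, -0.002], [-0.002, -0.002, -1.0]]
ft_force: [0.3, 0.5, 0.3]
opening: 0.0426
```

```bash
python3 - <<'E'
from h import *
s=sensors.sense(); print(s['time'],s['joint_pos'],s['tcp_pos'])
c=np.array([.5967,-.2348,0]); X=Rz(-21.3); 
for L in (32,40):
    R=tool(-21.3,L)@np.diag([-1,-1,1])
    g=c+X@[-.036,0,.036]; go(g-.09*R[:,2],R,True)
E
```

```text
5.9 [ 53.19750855  25.42219076 -49.8278189   99.07036152  21.27378062
  65.37744672  65.64273859] [ 0.5411943  -0.21345746  0.2506047 ]
row [0.0186, 0.0005, 0.1476, -0.0021, -0.5569, -0.0018] rows>= 3.0
row [0.0276, 0.0005, 0.154, -0.0023, -0.6965, -0.0017] rows>= 4.0
```

Request:
arm_command --rows '[0.0253,0.0005,0.1525,-0.002,-0.18,-0.002,0.0253,0.0005,0.1525,-0.002,-0.35,-0.002,0.0253,0.0005,0.1525,-0.002,-0.5,-0.002,0.0253,0.0005,0.1525,-0.002,-0.66,-0.002,0.0253,0.0005,0.1525,-0.002,-0.6616,-0.002,0.0253,0.0005,0.1525,-0.002,-0.6616,-0.002,0.0253,0.0005,0.1525,-0.002,-0.6616,-0.002]'

```text
time: 6.78
tcp_pos: [0.5191, -0.227, 0.1026]
tcp_rot: [[-0.764, 0.398, 0.508], [0.293, 0.915, -0.276], [-0.575, -0.062, -0.816]]
ft_force: [1.3, -1.0, -0.3]
opening: 0.0426
```

```bash
python3 - <<'E'
from h import *
s=sensors.sense(); print(s['time'],s['joint_pos'])
c=np.array([.5967,-.2348,0]); X=Rz(-21.3); R=tool(-21.3,38)@np.diag([-1,-1,1])
g=c+X@[-.036,0,.036]; go(g,R,True)
E
```

```text
6.775 [ 43.98418698  24.17671148 -36.73872225 133.9862993  113.03197105
  24.41222366 -25.90915407]
row [0.0056, 0.0273, 0.0862, -0.0725, -0.0505, 0.006] rows>= 2.0
```

Request:
arm_command --rows '[0,0,0,0,0,0,0,0,0,0,0,0]'

```text
time: 7.02
tcp_pos: [0.5196, -0.2286, 0.103]
tcp_rot: [[-0.765, 0.4, 0.505], [0.294, 0.914, -0.278], [-0.573, -0.065, -0.817]]
ft_force: [0.7, -0.8, 0.4]
opening: 0.0422
```

```bash
python3 - <<'E'
from h import *
s=sensors.sense(); print(s['time'],s['joint_pos'],s['tcp_pos'])
c=np.array([.5967,-.2348,0]); X=Rz(-21.3); R=tool(-21.3,38)@np.diag([-1,-1,1])
g=c+X@[-.036,0,.036]; go(g-.06*R[:,2],R,True)
E
```

```text
7.025 [ 43.98166582  24.17161525 -36.67291752 133.75905948 112.14128235
  24.394118   -24.96737246] [ 0.51959238 -0.22858047  0.10297259]
row [0.0097, 0.0243, 0.026, -0.0759, -0.0529, 0.0063] rows>= 1.0
```

Request:
arm_command --rows '[0.0097,0.0243,0.026,-0.076,-0.053,0.006,0.0097,0.0243,0.026,-0.076,-0.053,0.006,0.0097,0.0243,0.026,-0.076,-0.053,0.006,0.0097,0.0243,0.026,-0.076,-0.053,0.006]'

```text
time: 7.52
tcp_pos: [0.5351, -0.2109, 0.0751]
tcp_rot: [[-0.734, 0.362, 0.574], [0.284, 0.932, -0.224], [-0.617, -0.002, -0.787]]
ft_force: [-0.0, -0.4, 0.4]
opening: 0.0425
```

```bash
python3 - <<'E'
from h import *
s=sensors.sense(); print(s['time'],s['joint_pos'],s['tcp_pos'])
c=np.array([.5967,-.2348,0]); X=Rz(-21.3); R=tool(-21.3,38)@np.diag([-1,-1,1])
g=c+X@[-.036,0,.036]; go(g-.06*R[:,2],R,True); go(g,R,True)
E
```

```text
7.525 [ 48.65065014  31.19142337 -42.40672549 134.95962511 129.61045955
  29.73621918 -38.60606108] [ 0.53506404 -0.21088648  0.0750999 ]
row [0.0003, 0.0001, 0.0003, -0.0004, 0.0011, 0.002] rows>= 1.0
row [0.0004, 0.0001, 0.0603, -0.0004, 0.0011, 0.002] rows>= 1.0
```

Request:
arm_command --rows '[0,0,0.03,0,0,0,0,0,0.06,0,0,0,0,0,0.06,0,0,0,0,0,0.06,0,0,0]'

```text
time: 8.02
tcp_pos: [0.5688, -0.2233, 0.0276]
tcp_rot: [[-0.735, 0.36, 0.574], [0.284, 0.933, -0.223], [-0.616, -0.001, -0.788]]
ft_force: [0.1, -0.3, 0.3]
opening: 0.0432
```

Request:
arm_command --rows '[0,0,0,0,0,0,0,0,0,0,0,0,0,0,0,0,0,0,0,0,0,0,0,0,0,0,0,0,0,0,0,0,0,0,0,0]' --fingers 0 --squeeze 50

```text
time: 8.78
tcp_pos: [0.5691, -0.2237, 0.0278]
tcp_rot: [[-0.734, 0.361, 0.575], [0.283, 0.933, -0.223], [-0.617, -0.001, -0.787]]
ft_force: [-4.6, 0.3, 8.9]
opening: 0.0116
```

```bash
cat >> h.py <<'E'
import os
def save_grasp(c,yaw):
    s=sensors.sense(); R0=np.array(s['tcp_rot'])
    np.savez('grasp.npz',R=R0.T@Rz(yaw),t=R0.T@(np.array(c)-s['tcp_pos']))
def tpose():
    G=np.load('grasp.npz'); s=sensors.sense(); R0=np.array(s['tcp_rot'])
    return s['tcp_pos']+R0@G['t'], R0@G['R']
def gt(c,yaw):   # go so that held template has origin c, yaw
    G=np.load('grasp.npz'); R=Rz(yaw)@G['R'].T; go(np.array(c)-R@G['t'],R)
E
python3 - <<'E'
from h import *
s=sensors.sense()
t=np.array(s['tcp_pos']); X=Rz(-21.3); y=(X.T@(t-[.5967,-.2348,0]))[1]; print('y off',y)
c=np.array([.5967,-.2348,0])+X@[0,y,0]; save_grasp(c,-21.3); gt(c+[0,0,.15],-21.3)
ci=camera_info('top')
from scipy.optimize import least_squares
f=lambda x,y:np.array([(x+.5)/4-.5+85,(y+.5)/4-.5+100])
obs=[(f(400,103),(.12,-.135,.03)),(f(24,240),(.12,.135,.03)),(f(522,429),(-.12,-.135,.03)),((171.12,166.88),(.02,-.062,.039)),((126.2,183.8),(.02,.062,.039)),(f(432,447),(-.114,-.075,.042)),(f(212,530),(-.114,.075,.042)),(f(190,459),(-.064,.075,.042))]
def res(p): return np.concatenate([proj(ci,np.r_[p[:2],0]+Rz(p[2])@q)-u for u,q in obs])
r=least_squares(res,[.623,.23,16.5],loss='soft_l1'); print(r.x,r.fun.reshape(-1,2).round(2))
E
```

```text
y off 0.0003002449331979645
row [-0.0926, -0.0001, -0.118, 0.0, 0.0, 0.0] rows>= 3.0
[ 0.62450551  0.23013567 15.94066441] [[ 0.26 -0.52]
 [-0.8  -0.19]
 [ 0.36 -0.28]
 [-0.02  0.07]
 [ 0.38 -0.42]
 [ 0.04  0.56]
 [ 0.1   0.5 ]
 [-0.49  0.22]]
```

Request:
arm_command --rows '[-0.0309,0,-0.0393,0,0,0,-0.0617,0,-0.0787,0,0,0,-0.0926,0,-0.118,0,0,0,-0.0926,0,-0.118,0,0,0]'

```text
time: 9.28
tcp_pos: [0.5704, -0.2235, 0.1806]
tcp_rot: [[-0.732, 0.36, 0.578], [0.283, 0.933, -0.224], [-0.62, -0.0, -0.784]]
ft_force: [-0.2, -0.2, -2.2]
opening: 0.0114
```

```bash
python3 - <<'E'
from h import *
s=sensors.sense(); print(s['time'],s['joint_pos'],s['ft_force'])
p,R=tpose(); print(p,np.degrees(Ro.from_matrix(R).as_euler('zyx')))
S=np.array([.6245,.2301,0]); X=Rz(15.94)
gt(S+X@[-.12,-.20,.15],0); gt(S+X@[-.10,0,.14],15.94); print(S+X@[-.12,-.20,.15])
E
```

```text
9.275 [ 36.48795394  15.99982683 -26.56251662 128.3860579   96.36754402
  12.02541521 -10.18464625] [-0.15050298 -0.20821272 -2.1978627 ]
[ 0.59822286 -0.23430019  0.15290697] [-21.2849136   -0.22100254  -0.04202712]
row [0.0927, 0.1999, -0.0698, -0.2293, 0.0036, -0.2923] rows>= 4.0
row [0.1778, 0.3644, -0.1244, -0.4014, 0.0033, -0.5109] rows>= 7.0
[0.56404014 0.00483437 0.15      ]
```

Request:
arm_command --rows '[0.0232,0.05,-0.0175,-0.0573,0,-0.0731,0.0464,0.1,-0.035,-0.1147,0,-0.1462,0.0695,0.15,-0.0523,-0.172,0.002,-0.2192,0.0927,0.1999,-0.0698,-0.2293,0.0036,-0.2923,0.0927,0.1999,-0.0698,-0.2293,0.0036,-0.2923,0.0927,0.1999,-0.0698,-0.2293,0.0036,-0.2923]'

```text
time: 10.02
tcp_pos: [0.5329, 0.0041, 0.1745]
tcp_rot: [[-0.79, -0.002, 0.613], [-0.001, 1.0, 0.001], [-0.613, 0.001, -0.79]]
ft_force: [-0.4, 0.6, -2.6]
opening: 0.0112
```

```bash
python3 - <<'E'
from h import *
ci=camera_info('wrist'); im=snapshot('wrist')
s=sensors.sense(); print(s['time'],s['joint_pos'],s['ft_force'])
p,R=tpose(); print(p,np.degrees(Ro.from_matrix(R).as_euler('zyx')))
S=np.array([.6245,.2301,0]); X=Rz(15.94)
np.savez('w2.npz',im=im,**{k:np.array(v) for k,v in ci.items()})
cv2.imwrite('pics/w2.png',im[:,:,::-1])
for q in [(.02,.062,.04),(.02,-.062,.04),(-.114,-.075,.042),(-.064,-.075,.042),(.12,-.135,.03),(-.12,-.135,.03)]: print(q,proj(ci,S+X@q).round(1))
gt(S+X@[-.085,0,.14],15.94)
E
```

```text
10.075 [ 28.05068821  11.76528207 -41.82133932 136.90575855 104.47178224
  14.65224688 -20.5642276 ] [-0.36927877 -0.68151116 -2.65237317]
[0.56266598 0.00353423 0.14653105] [-0.12981363  0.30416815  0.09950283]
(0.02, 0.062, 0.04) [568.1 172.1]
(0.02, -0.062, 0.04) [425.7 194. ]
(-0.114, -0.075, 0.042) [430.9  89. ]
(-0.064, -0.075, 0.042) [422.5 139.4]
(0.12, -0.135, 0.03) [354.7 240.8]
(-0.12, -0.135, 0.03) [341.1  91.6]
row [0.0191, 0.195, -0.0061, -0.1711, -0.0053, -0.2222] rows>= 4.0
```

View pics/w2.png

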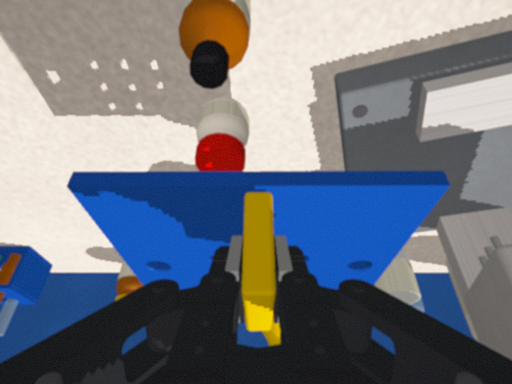

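```bash
python3 - <<'E'
from h import *
w=np.load('w2.npz'); im=w['im']; ci={k:w[k] for k in w.files if k!='im'}
c=cv2.resize(im[20:230,310:512],None,fx=3.9,fy=2.85*1,interpolation=2)[:,:,::-1].copy()
S=np.array([.6245,.2301,0]); X=Rz(15.94)
for q in [(-.114,-.075,.042),(-.064,-.075,.042),(-.064,-.075,.03),(-.114,-.075,.03),(-.12,-.135,.03),(-.12,-.135,0),(.12,-.135,.03)]:
    u=proj(ci,S+X@q); print(q,u); cv2.circle(c,(int((u[0]-310)*3.9),int((u[1]-20)*2.85)),3,(0,255,0),-1)
cv2.imwrite('pics/c2.png',c)
E
```

```text
(-0.114, -0.075, 0.042) [430.88649268  89.02189248]
(-0.064, -0.075, 0.042) [422.45110895 139.39519741]
(-0.064, -0.075, 0.03) [418.15032384 129.52280055]
(-0.114, -0.075, 0.03) [425.62354045  79.061476  ]
(-0.12, -0.135, 0.03) [341.05794357  91.59858052]
(-0.12, -0.135, 0) [335.36703559  69.02973782]
(0.12, -0.135, 0.03) [354.68173447 240.80252742]
```

View pics/c2.png

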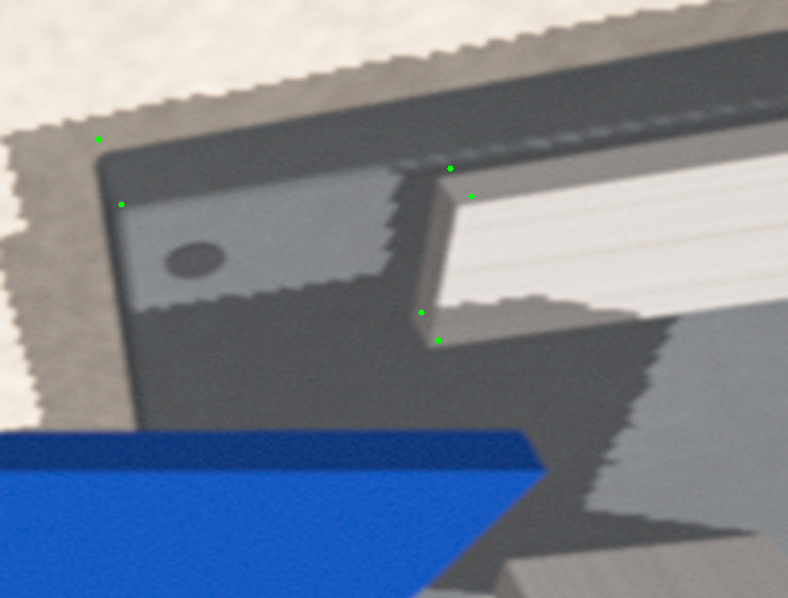

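```bash
python3 - <<'E'
from h import *
from scipy.optimize import least_squares
w=np.load('w2.npz'); ci={k:w[k] for k in w.files if k!='im'}
f=lambda x,y:np.array([(x+.5)/3.9-.5+310,(y+.5)/2.85-.5+20])
obs=[(f(456,204),(-.114,-.075,.042)),(f(431,347),(-.064,-.075,.042)),(f(121,206),(-.12,-.135,.03)),(f(416,316),(-.064,-.075,.03)),(f(439,181),(-.114,-.075,.03))]
def res(p): return np.concatenate([proj(ci,np.r_[p[:2],0]+Rz(p[2])@q)-u for u,q in obs])
r=least_squares(res,[.623,.23,16.5]); print(r.x,r.fun.reshape(-1,2).round(2))
r2=least_squares(lambda p:res(np.r_[p,15.94]),[.623,.23]); print(r2.x,r2.fun.reshape(-1,2).round(2))
# line directions: step right edge/ front edge yaw
a,b=onplane(ci,obs[0][0],.042),onplane(ci,obs[1][0],.042); print(np.linalg.norm(b-a),np.degrees(np.arctan2(*(b-a)[1::-1])))
a,b=onplane(ci,f(456,204),.042),onplane(ci,f(784,154),.042); d=a-b;print('front edge yaw',np.degrees(np.arctan2(d[1],d[0]))+90, onplane(ci,f(431,347),.042))
a,b=onplane(ci,f(431,347),.042),onplane(ci,f(784,300),.042); d=a-b;print('rear edge yaw',np.degrees(np.arctan2(d[1],d[0]))+90)
a,b=onplane(ci,f(121,206),.03),onplane(ci,f(141,428),.03); d=b-a;print('base side yaw',np.degrees(np.arctan2(d[1],d[0])))
E
```

```text
[ 0.62743023  0.22828764 15.43697889] [[ 1.67  0.23]
 [-0.49 -0.13]
 [-1.48  1.34]
 [-0.85  0.89]
 [ 0.88 -1.67]]
[0.62645294 0.22889099] [[ 1.45  0.14]
 [-0.11 -0.3 ]
 [-1.72  1.85]
 [-0.48  0.72]
 [ 0.67 -1.76]]
0.05080437565412459 17.217627375340996
front edge yaw 15.196900894651279 [0.58584582 0.13942373 0.042     ]
rear edge yaw 15.465880859642994
base side yaw 14.718186506248967
```

```bash
python3 - <<'E'
from h import *
S=np.array([.6262,.2288,0]); X=Rz(15.7)
gt(S+X@[-.080,0,.14],15.7)
E
```

```text
row [0.014, 0.1955, -0.0022, -0.1686, -0.0053, -0.2189] rows>= 4.0
```

Request:
arm_command --rows '[0.0035,0.0489,0,-0.042,-0.001,-0.055,0.007,0.0978,-0.001,-0.084,-0.003,-0.109,0.0105,0.1467,-0.0015,-0.126,-0.004,-0.164,0.014,0.1955,-0.0022,-0.1686,-0.0053,-0.2189,0.014,0.1955,-0.0022,-0.1686,-0.0053,-0.2189,0.014,0.1955,-0.0022,-0.1686,-0.0053,-0.2189]'

```text
time: 10.82
tcp_pos: [0.519, 0.1999, 0.1667]
tcp_rot: [[-0.758, -0.276, 0.591], [-0.217, 0.961, 0.17], [-0.615, 0.0, -0.788]]
ft_force: [-4.5, 0.5, -2.4]
opening: 0.0117
```

```bash
cat >> h.py <<'E'
S=np.array([.6262,.2288,0]); SY=15.7; X=Rz(SY)
def rep():
    s=sensors.sense(); print(s['time'],np.round(s['joint_pos'],1),np.round(s['ft_force'],1),round(s['opening'],4))
    p,R=tpose(); print('in station mm',(1e3*X.T@(p-S)).round(1),'ypr',np.degrees(Ro.from_matrix(X.T@R).as_euler('zyx')).round(2))
E
python3 - <<'E'
from h import *
rep(); gt(S+X@[-.075,0,.065],SY);gt(S+X@[-.025,0,.050],SY)
E
```

```text
10.825 [ 12.1  17.5 -50.6 134.1  99.5  23.8 -18.7] [-4.5  0.5 -2.4] 0.0117
in station mm [-81.3   1.3 138.9] ypr [0.17 0.15 0.08]
row [0.0406, -0.0012, 0.0621, 0.0029, -0.0026, 0.0015] rows>= 2.0
row [0.0104, -0.0015, 0.1047, 0.0029, -0.0026, 0.0015] rows>= 2.0
```

```bash
python3 - <<'E'
from h import *
gt(S+X@[-.095,0,.139],SY);gt(S+X@[-.095,0,.065],SY)
E
```

```text
row [0.0108, -0.0011, -0.0085, 0.0029, -0.0026, 0.0015] rows>= 1.0
row [0.0564, -0.0011, 0.0498, 0.0029, -0.0026, 0.0015] rows>= 2.0
```

Request:
arm_command --rows '[0.0108,-0.0011,-0.0085,0.003,-0.003,0.0015,0.026,-0.0011,0.011,0.003,-0.003,0.0015,0.041,-0.0011,0.0304,0.003,-0.003,0.0015,0.0564,-0.0011,0.0498,0.003,-0.003,0.0015,0.0564,-0.0011,0.0498,0.003,-0.003,0.0015]'

```text
time: 11.45
tcp_pos: [0.5074, 0.1935, 0.0921]
tcp_rot: [[-0.758, -0.269, 0.594], [-0.213, 0.963, 0.165], [-0.617, -0.002, -0.787]]
ft_force: [0.1, -0.7, -1.9]
opening: 0.0118
```

```bash
python3 - <<'E'
from h import *
rep(); gt(S+X@[-.06,0,.052],SY);gt(S+X@[-.025,0,.048],SY)
im=snapshot('top'); ci=camera_info('top')
c=cv2.resize(im[90:250,85:285],None,fx=4,fy=3.7,interpolation=2)
cv2.imwrite('pics/t2.png',c[:,:,::-1])
p,R=tpose()
for q in [(.06,.08,.008),(.06,-.08,.008),(-.06,-.08,.008),(-.06,.08,.008)]:
    u=proj(ci,p+R@q); print(q,((u[0]-85+.5)*4,(u[1]-90+.5)*3.7))
E
```

```text
11.45 [ 11.8  30.2 -52.9 138.  118.8  36.6 -35.4] [ 0.1 -0.7 -1.9] 0.0118
in station mm [-94.1  -2.   64.3] ypr [-0.25  0.03 -0.03]
row [-0.0192, 0.002, 0.0307, -0.0031, -0.0005, -0.003] rows>= 1.0
row [-0.0443, 0.002, 0.0555, -0.0031, -0.0005, -0.003] rows>= 2.0
(0.06, 0.08, 0.008) (np.float64(158.71343993391122), np.float64(413.45040877838244))
(0.06, -0.08, 0.008) (np.float64(396.8955531383815), np.float64(333.41654709828754))
(-0.06, -0.08, 0.008) (np.float64(459.2272149653761), np.float64(495.31251807267336))
(-0.06, 0.08, 0.008) (np.float64(217.1256189906842), np.float64(578.2099611606844))
```

View pics/t2.png

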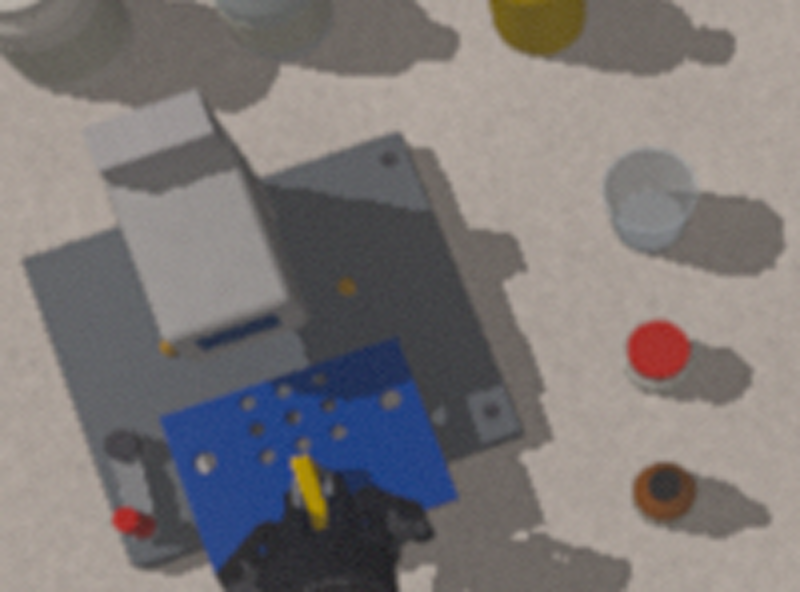

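```bash
python3 - <<'E'
from h import *
im=cv2.imread('pics/t2.png')[:,:,::-1]; im=snapshot('top'); ci=camera_info('top')
_,_,m=blobs(im,(100,110,30),(128,255,255))
inv=np.zeros_like(m); inv[170:235,115:205]=255-m[170:235,115:205]
n,l,st,c=cv2.connectedComponentsWithStats(inv,connectivity=4)
p,R=tpose(); print(p)
hs=[(.02,.062),(.02,-.062)]
for i in range(1,n):
    if 3<st[i,4]<40:
        w=onplane(ci,c[i],p[2]+.005); print(c[i].round(2),st[i,4],'tmpl frame',(1e3*R.T@(w-p))[:2].round(1))
mm=np.zeros_like(m); mm[165:240,115:205]=m[165:240,115:205]
cs,_=cv2.findContours(mm,cv2.RETR_EXTERNAL,cv2.CHAIN_APPROX_NONE);k=max(cs,key=cv2.contourArea)
P=np.array([(R.T@(onplane(ci,q[0],p[2]+.008)-p))[:2] for q in k])*1e3
q=P[(abs(P[:,0]-60)<7)&(abs(P[:,1])<70)]; v=np.polyfit(q[:,1],q[:,0],1); print('rear edge x',v[1],'yaw err',-np.degrees(v[0]))
for sg in(1,-1):
    q=P[(abs(P[:,1]-sg*80)<7)&(P[:,0]<50)&(P[:,0]>-20)]; v=np.polyfit(q[:,0],q[:,1],1); print('side',sg,v[1],np.degrees(v[0]))
b=blobs(im,(8,110,60),(28,255,255),3,(90,130,200,200))[0]
for a,cc in b: print('brass',a,cc,(1e3*X.T@(onplane(ci,cc,.039)-S)).round(1))
E
```

```text
[0.537115   0.20253301 0.06671315]
[163.91 191.82] 11 tmpl frame [ 47.6 -22.5]
[155.09 194.64] 11 tmpl frame [48.6  0.9]
[181.91 197.09] 22 tmpl frame [ 18.6 -61.1]
[146. 198.] 9 tmpl frame [48.4 25.3]
[166.29 199.  ] 7 tmpl frame [ 27.9 -22.2]
[157.71 202.  ] 7 tmpl frame [28.2  0.7]
[148.5 205.5] 4 tmpl frame [27.9 25.4]
[168.8 206. ] 10 tmpl frame [  8.5 -22.4]
[151.09 212.64] 11 tmpl frame [ 8.2 25. ]
[135.37 214.37] 30 tmpl frame [18.  63.7]
rear edge x 56.151269980094604 yaw err -0.050215244935137474
side 1 79.62793412655446 0.44045467053691323
side -1 -78.28731941224216 1.388494029452331
brass 9 [171.33 166.89] [ 18.9 -60.8  39. ]
brass 6 [126.   183.83] [17.9 65.6 39. ]
```

```bash
python3 - <<'E'
from h import *
rep(); gt(S+X@[-.06,0,.056],SY);gt(S+X@[-.025,0,.052],SY);gt(S+X@[-.025,0,.0415],SY)
E
```

```text
11.55 [ 11.7  30.  -52.9 138.  118.8  36.6 -35.4] [ 0.7 -0.  -1.4] 0.0114
in station mm [-92.9  -1.2  66.7] ypr [-0.17 -0.2  -0.07]
row [-0.0193, 0.0011, 0.0288, -0.0027, 0.0035, -0.0016] rows>= 1.0
row [-0.0443, 0.0011, 0.0536, -0.0027, 0.0035, -0.0016] rows>= 2.0
row [-0.0378, 0.0011, 0.0618, -0.0027, 0.0035, -0.0016] rows>= 2.0
```

Request:
arm_command --rows '[-0.011,0.001,0.014,-0.003,0.002,-0.0015,-0.022,0.001,0.029,-0.003,0.0035,-0.0015,-0.033,0.001,0.041,-0.003,0.0035,-0.0015,-0.0443,0.001,0.0536,-0.003,0.0035,-0.0015,-0.0443,0.001,0.0536,-0.003,0.0035,-0.0015,-0.0443,0.001,0.0536,-0.003,0.0035,-0.0015]'

```text
time: 12.3
tcp_pos: [0.5721, 0.2148, 0.0792]
tcp_rot: [[-0.757, -0.276, 0.593], [-0.217, 0.961, 0.17], [-0.616, -0.0, -0.787]]
ft_force: [-0.8, 1.2, -1.5]
opening: 0.0112
```

```bash
python3 - <<'E'
from h import *
rep(); gt(S+X@[-.025,0,.0405],SY)
E
```

```text
12.3 [  9.3  35.2 -48.6 130.  117.7  35.  -29.2] [-0.8  1.2 -1.5] 0.0112
in station mm [-26.1   1.3  51.3] ypr [0.14 0.05 0.03]
row [0.0059, -0.0012, 0.0092, 0.002, -0.0009, 0.0016] rows>= 1.0
```

Request:
arm_command --rows '[0.0025,-0.0006,0.003,0,0,0,0.004,-0.0006,0.006,0,0,0,0.0065,-0.0006,0.0085,0,0,0,0.0065,-0.0006,0.0085,0,0,0,0.0065,-0.0006,0.0085,0,0,0]'

```text
time: 12.92
tcp_pos: [0.5736, 0.2145, 0.0698]
tcp_rot: [[-0.755, -0.275, 0.596], [-0.217, 0.961, 0.169], [-0.619, -0.001, -0.785]]
ft_force: [-4.5, -1.9, 6.8]
opening: 0.0112
```

```bash
python3 - <<'E'
from h import *
rep()
E
```

```text
12.925 [  9.3  36.8 -48.6 130.1 119.7  36.4 -30.4] [-4.5 -1.9  6.8] 0.0112
in station mm [-24.6   0.5  42.1] ypr [ 0.13 -0.15 -0.03]
```

Request:
arm_command --rows '[-0.004,0,0.003,0,0,0,-0.008,-0.0002,0.006,0,0,0,-0.012,-0.0004,0.009,0,0,0,-0.016,-0.0005,0.0125,0,0,0,-0.019,-0.0005,0.015,0,0,0,-0.019,-0.0005,0.015,0,0,0,-0.019,-0.0005,0.015,0,0,0]'

```text
time: 13.8
tcp_pos: [0.5961, 0.2201, 0.0683]
tcp_rot: [[-0.757, -0.275, 0.593], [-0.217, 0.961, 0.169], [-0.616, -0.001, -0.787]]
ft_force: [-0.2, 1.1, -2.0]
opening: 0.0115
```

```bash
python3 - <<'E'
from h import *
rep()
E
```

```text
13.8 [  8.4  37.7 -47.1 127.1 118.1  34.9 -27.7] [-0.2  1.1 -2. ] 0.0115
in station mm [-1.5 -0.1 40.4] ypr [0.11 0.05 0.03]
```

Request:
arm_command --rows '[0.001,0,0.003,0,0,0,0.0025,0,0.005,0,0,0,0.004,0,0.007,0,0,0,0.005,0,0.0085,0,0,0,0.006,0,0.0093,0,0,0,0.006,0,0.0093,0,0,0]'

```text
time: 14.55
tcp_pos: [0.5978, 0.2209, 0.0582]
tcp_rot: [[-0.756, -0.275, 0.594], [-0.217, 0.961, 0.169], [-0.618, -0.001, -0.786]]
ft_force: [-1.9, -1.0, 2.4]
opening: 0.0114
```

```bash
python3 - <<'E'
from h import *
rep()
E
```

```text
14.55 [  8.4  39.3 -47.1 127.  120.   36.1 -28.7] [-1.9 -1.   2.4] 0.0114
in station mm [ 0.3  0.1 30.4] ypr [ 0.12 -0.07  0.01]
```

Request:
arm_command --rows '[0,0,0,0,0,0,0,0,0,0,0,0,0,0,0,0,0,0,0,0,0,0,0,0]' --fingers 0.5

```text
time: 15.05
tcp_pos: [0.5974, 0.2207, 0.0576]
tcp_rot: [[-0.756, -0.275, 0.593], [-0.217, 0.961, 0.169], [-0.617, -0.001, -0.787]]
ft_force: [-0.5, -0.3, -0.4]
opening: 0.0429
```

Request:
arm_command --rows '[0,0,-0.02,0,0,0,0,0,-0.05,0,0,0,0,0,-0.08,0,0,0,0.01,0,-0.12,0,0,0,0.01,0,-0.12,0,0,0]'

```text
time: 15.68
tcp_pos: [0.5176, 0.1979, 0.1475]
tcp_rot: [[-0.754, -0.276, 0.595], [-0.219, 0.961, 0.169], [-0.619, -0.003, -0.785]]
ft_force: [0.7, 0.1, -0.6]
opening: 0.0427
```

```bash
python3 - <<'E'
from h import *
s=sensors.sense(); print(s['time'],s['joint_pos'],s['tcp_pos'],X.T@(s['tcp_pos']-S))
im=snapshot('top'); ci=camera_info('top'); cv2.imwrite('pics/t3.png',cv2.resize(im[90:250,85:285],None,fx=4,fy=3.7,interpolation=2)[:,:,::-1])
for a,c in blobs(im,(0,150,90),(4,255,255),3,(85,100,230,260))[0]:
    print('knob',a,c,(X.T@(onplane(ci,c,.09)-S)).round(4))
c=np.array([-.04,.11])
E
```

```text
15.675 [ 11.88125476  20.56967391 -51.03013504 135.30328995 106.73049052
  26.83589527 -25.17992106] [0.51763851 0.19789874 0.14745693] [-0.11287315 -0.0003716   0.14745693]
knob 30 [116.57 230.47] [-0.1003  0.1155  0.09  ]
```

View pics/t3.png

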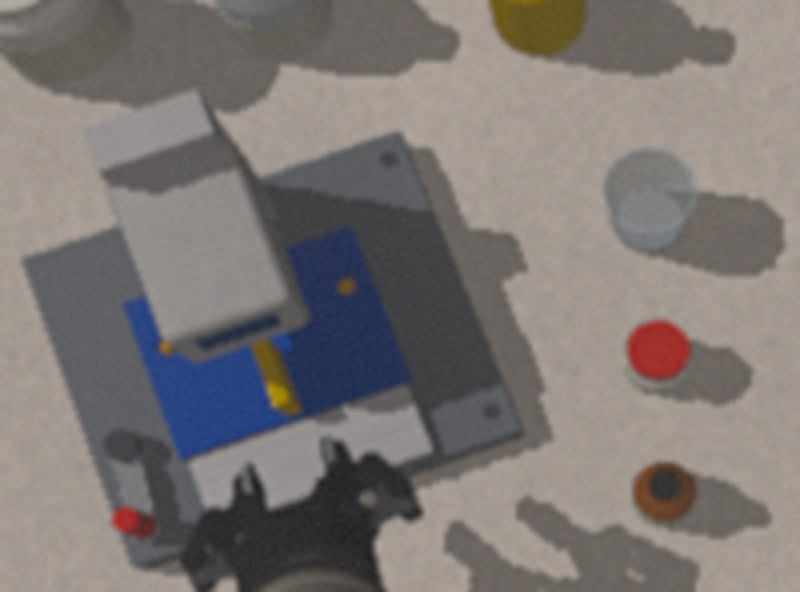

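```bash
python3 - <<'E'
from h import *
R=tool(SY,38)@np.diag([-1,-1,1]); k=S+X@[-.098,.1138,.077]
go(k-.07*R[:,2],R,True)
E
```

```text
row [0.0316, 0.1146, 0.0046, 0.0014, 0.0039, 0.0053] rows>= 2.0
```

Request:
arm_command --rows '[0.01,0.038,0.001,0,0,0,0.02,0.076,0.003,0,0.002,0.003,0.0316,0.1146,0.0046,0.001,0.004,0.005,0.0316,0.1146,0.0046,0.001,0.004,0.005,0.0316,0.1146,0.0046,0.001,0.004,0.005]'

```text
time: 16.35
tcp_pos: [0.4663, 0.3021, 0.1219]
tcp_rot: [[-0.761, -0.27, 0.59], [-0.213, 0.963, 0.167], [-0.613, 0.002, -0.79]]
ft_force: [0.7, -0.8, 0.6]
opening: 0.0429
```

```bash
python3 - <<'E'
from h import *
R=tool(SY,38)@np.diag([-1,-1,1]); k=S+X@[-.098,.1138,.077]
print(sensors.sense()['joint_pos']); go(k-.07*R[:,2],R,True); go(k,R,True)
ci=camera_info('wrist'); im=snapshot('wrist')
print(proj(ci,k+[0,0,.017]),blobs(im,(0,140,60),(6,255,255),50)[0])
E
```

```text
[ -3.49800591  27.78635252 -55.42261548 134.07563518 100.86898314
  42.64516552 -32.85280746]
row [-0.0008, -0.0001, -0.0014, 0.0012, -0.0035, -0.0013] rows>= 1.0
row [-0.0011, -0.0001, 0.0686, 0.0012, -0.0035, -0.0013] rows>= 2.0
[257.66199231 243.52816737] [(1819, array([258.39, 213.53]))]
```

Request:
arm_command --rows '[0,0,0.03,0,0,0,-0.001,0,0.0686,0,0,0,-0.001,0,0.0686,0,0,0,-0.001,0,0.0686,0,0,0]'

```text
time: 16.9
tcp_pos: [0.5071, 0.3132, 0.0694]
tcp_rot: [[-0.76, -0.27, 0.591], [-0.212, 0.963, 0.167], [-0.614, 0.002, -0.79]]
ft_force: [-0.7, -0.4, 0.7]
opening: 0.0429
```

Request:
arm_command --rows '[0,0,0,0,0,0,0,0,0,0,0,0,0,0,0,0,0,0,0,0,0,0,0,0,0,0,0,0,0,0]' --fingers 0 --squeeze 20

```text
time: 17.52
tcp_pos: [0.5071, 0.3142, 0.0703]
tcp_rot: [[-0.759, -0.271, 0.592], [-0.213, 0.962, 0.168], [-0.615, 0.001, -0.788]]
ft_force: [-4.0, -2.6, 8.0]
opening: 0.0174
```

```bash
python3 - <<'E'
from h import *
s=sensors.sense(); R=np.array(s['tcp_rot']); g=s['tcp_pos']-.011*R[:,2]; q=X.T@(g-S); print(q,s['ft_force'],s['opening'])
a0=np.degrees(np.arctan2(q[1]-.11,q[0]+.04))%360; print('angle',a0,np.hypot(q[1]-.11,q[0]+.04))
c=np.array([-.04,.11]); p0=np.array([np.cos(np.radians(a0)),np.sin(np.radians(a0))])*.058
rows=[]
for a in np.linspace(a0,271.5,12)[1:]:
    d=np.array([np.cos(np.radians(a)),np.sin(np.radians(a))])*.058-p0
    rows+=[*(R.T@X@[d[0],d[1],0]).round(4).tolist(),0,0,0]
print(rows)
E
```

```text
[-0.0983157   0.11439565  0.07901265] [-3.99073956 -2.64804451  8.03380395] 0.017442946130704434
angle 175.68938417185387 0.05848113277924195
[-0.0, -0.0088, -0.0, 0, 0, 0, -0.0011, -0.0175, 0.0008, 0, 0, 0, -0.0031, -0.0259, 0.0024, 0, 0, 0, -0.0062, -0.0338, 0.0048, 0, 0, 0, -0.0102, -0.0411, 0.0079, 0, 0, 0, -0.015, -0.0474, 0.0116, 0, 0, 0, -0.0205, -0.0528, 0.0159, 0, 0, 0, -0.0265, -0.0571, 0.0206, 0, 0, 0, -0.0331, -0.0602, 0.0257, 0, 0, 0, -0.0399, -0.0619, 0.031, 0, 0, 0, -0.0468, -0.0624, 0.0364, 0, 0, 0]
```

Request:
arm_command --rows '[0,-0.0088,0,0,0,0,-0.0011,-0.0175,0.0008,0,0,0,-0.0031,-0.0259,0.0024,0,0,0,-0.0062,-0.0338,0.0048,0,0,0,-0.0102,-0.0411,0.0079,0,0,0,-0.015,-0.0474,0.0116,0,0,0,-0.0205,-0.0528,0.0159,0,0,0,-0.0265,-0.0571,0.0206,0,0,0,-0.0331,-0.0602,0.0257,0,0,0,-0.0399,-0.0619,0.031,0,0,0,-0.0468,-0.0624,0.0364,0,0,0,-0.0468,-0.0624,0.0364,0,0,0]'

```text
time: 19.02
tcp_pos: [0.5821, 0.2702, 0.0699]
tcp_rot: [[-0.759, -0.27, 0.592], [-0.212, 0.963, 0.168], [-0.615, 0.002, -0.788]]
ft_force: [-0.7, 1.9, 4.0]
opening: 0.0171
```

```bash
python3 - <<'E'
from h import *
s=sensors.sense(); R=np.array(s['tcp_rot']); g=s['tcp_pos']-.011*R[:,2]; q=X.T@(g-S); print(q,X.T@s['ft_force'],s['opening'],s['joint_pos'])
print('angle',np.degrees(np.arctan2(q[1]-.11,q[0]+.04))%360,np.hypot(q[1]-.11,q[0]+.04))
E
```

```text
[-0.03799741  0.0517347   0.07856263] [-0.18704603  2.02751724  3.99028637] 0.017134942066034185 [  1.68980596  37.93873139 -47.00473208 125.92637959 113.57053968
  38.20034514 -28.86280734]
angle 271.96849684753874 0.05829970516241593
```

Request:
arm_command --rows '[-0.0016,0,0.0012,0,0,0,-0.0032,0,0.0025,0,0,0,-0.0032,0,0.0025,0,0,0]'

```text
time: 19.4
tcp_pos: [0.5856, 0.2709, 0.0698]
tcp_rot: [[-0.759, -0.27, 0.592], [-0.213, 0.963, 0.167], [-0.615, 0.001, -0.788]]
ft_force: [-1.8, 0.7, 6.1]
opening: 0.0175
```

```bash
python3 - <<'E'
from h import *
s=sensors.sense(); R=np.array(s['tcp_rot']); g=s['tcp_pos']-.011*R[:,2]; q=X.T@(g-S); print(q,X.T@s['ft_force'],s['opening'])
E
```

```text
[-0.03444374  0.05148196  0.07850848] [-1.56088263  1.20807773  6.11291876] 0.017509623465717897
```

Request:
arm_command --rows '[-0.002,0,0.0015,0,0,0,-0.004,0,0.003,0,0,0,-0.004,0,0.003,0,0,0]'

```text
time: 19.77
tcp_pos: [0.5897, 0.272, 0.0698]
tcp_rot: [[-0.76, -0.27, 0.592], [-0.213, 0.963, 0.167], [-0.615, 0.001, -0.789]]
ft_force: [-6.0, -2.5, 11.0]
opening: 0.0172
```

```bash
python3 - <<'E'
from h import *
s=sensors.sense(); R=np.array(s['tcp_rot']); g=s['tcp_pos']-.011*R[:,2]; q=X.T@(g-S); print(q,X.T@s['ft_force'],s['opening'])
im=snapshot('top'); ci=camera_info('top')
for a,c in blobs(im,(0,150,90),(4,255,255),3,(85,100,230,260))[0]: print('knob',a,c,(X.T@(onplane(ci,c,.09)-S)).round(4))
cv2.imwrite('pics/t4.png',cv2.resize(im[90:250,85:285],None,fx=4,fy=3.7,interpolation=2)[:,:,::-1])
E
```

```text
[-0.03023286  0.05141672  0.07843307] [-6.45749912 -0.77163318 11.02784332] 0.01724890432000384
knob 14 [131.5  199.29] [-0.0389  0.0567  0.09  ]
```

View pics/t4.png

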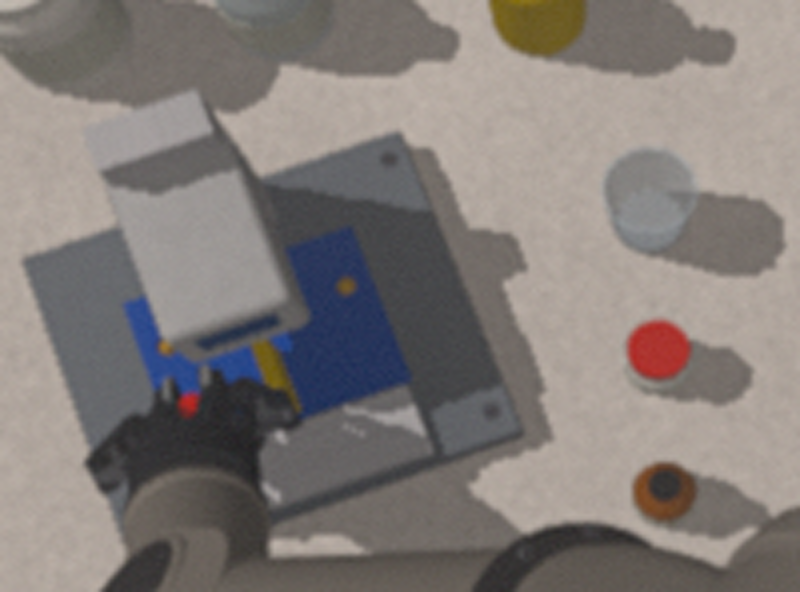

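Request:
arm_command --rows '[0,0,0,0,0,0,0,0,0,0,0,0,0,0,0,0,0,0,0,0,0,0,0,0]' --fingers 0.38

```text
time: 20.32
tcp_pos: [0.5899, 0.2723, 0.069]
tcp_rot: [[-0.76, -0.271, 0.59], [-0.213, 0.963, 0.167], [-0.614, 0.002, -0.79]]
ft_force: [-0.1, 0.1, 0.5]
opening: 0.0324
```

Request:
arm_command --rows '[0,0,-0.02,0,0,0,0,0,-0.05,0,0,0,0,0,-0.08,0,0,0,0,0,-0.12,0,0,0,0,0,-0.12,0,0,0]'

```text
time: 20.95
tcp_pos: [0.5188, 0.2527, 0.1662]
tcp_rot: [[-0.757, -0.272, 0.594], [-0.214, 0.962, 0.168], [-0.617, 0.0, -0.787]]
ft_force: [-0.4, 0.4, 0.2]
opening: 0.0326
```

```bash
python3 - <<'E'
from h import *
s=sensors.sense(); R=np.array(s['tcp_rot']); print(s['time'],s['joint_pos'],R.T@[0,0,.1])
im=snapshot('top'); ci=camera_info('top')
for a,c in blobs(im,(0,150,90),(4,255,255),3,(85,100,230,260))[0]: print('knob',a,c,(X.T@(onplane(ci,c,.09)-S)).round(4))
im=snapshot('wrist'); cv2.imwrite('pics/w4.png',im[:,:,::-1]); cw=camera_info('wrist')
print(blobs(im,(0,140,60),(6,255,255),50)[0],proj(cw,S+X@[-.04,.052,.074]))
E
```

```text
20.95 [  4.41066858  20.07274838 -50.60638168 131.3746797   95.19733166
  29.71303946 -19.29205207] [-6.17070684e-02  4.51339900e-05 -7.86907598e-02]
knob 30 [133.77 200.43] [-0.0437  0.0523  0.09  ]
[(1045, array([258.16, 179.42])), (564, array([389.04, 265.93]))] [258.69506311 183.1763603 ]
```

View pics/w4.png

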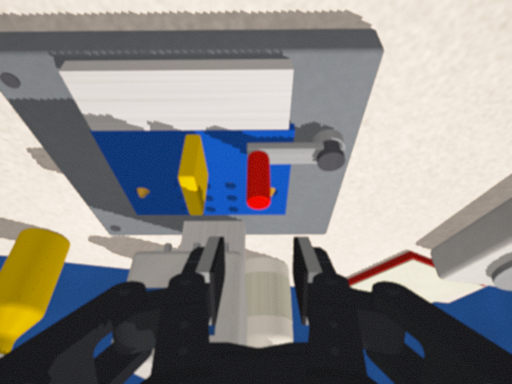

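```bash
python3 -c "
from rig import robot,sensors
print(sensors.sense()['ft_force'],robot.sign_off())"
```

```text
the job is handed in; nothing more can be done
[-0.4745409   0.18681877 -0.4913213 ] None
```

The template is fitted on its pins with the clamp swung closed over it, and I handed the job in at about 21 s of the 69 s allowed. The interface reports no verdict, so what follows rests on my own checks.

**What I did:**
- I gripped the template by its yellow grip at a 38° lean and laid it on the step and pin tops about 25 mm short of home. It read z 42.1 mm with about 7 N of contact.
- I slid it back until the holes caught the pins, then lowered it onto the bed. It read x 0.3, y 0.1, z 30.4 mm in the station frame, with tilt under 0.1°.
- I released it, gripped the red knob and swung the clamp to its stop, felt as about 6 N of push-back. I then let go and backed about 12 cm away.

**Last checks:**
- **Template:** the last wrist picture shows it behind the step with both pins showing in their holes.
- **Clamp:** the arm lies parallel to the step. The top camera puts the knob about 0.03 rad from fully closed once I correct for that camera's offset.
- **Bystanders:** the bottle, jar and beaker looked unmoved in the last top picture I viewed, taken with the knob still gripped. I did not measure them.
- **Robot:** wrist force was about zero and the fingers were clear of everything.

**What disagreed:**
- The top and wrist cameras differed by about 2 mm. I worked in the wrist camera's frame, and the holes and pins agreed when seen together from above.
- My first lean hit a wrist joint limit, so I turned the gripper half a turn.
- Carrying the template in, the force sensor read about 4.5 N while its rear edge was level with the head's front edge. It may have brushed the head, so I backed it off.
- At the end of the swing I pushed about 8 mm past the expected closed position before the stop was felt. The knob probably slid between the pads for part of that.

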